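Complete the row of sample jars on the bench shelf

TASK

Complete the row of jars on the low plywood shelf: two more jars of the same size and shape stand on the bench, so set each of them upright on its own empty round mat on the shelf, centred on it (either jar on either mat). Set the jars down rather than dropping them, and leave the jars already in the row, the tall bottle, the wide low jar and the steel cup where they are.

Things in the scene. Friction and masses are not known exactly. Their poses are not given: they have to be found in the camera images.
- jar_a: one of the two jars to shelve, standing on the bench left of the shelf: amber glass jar with a white screw cap, upright, 52 mm across the body and 80 mm tall, about 0.18 kg; origin at the centre of its underside, z up its axis
- jar_b: the other jar to shelve, just like jar_a, also standing on the bench (z = 0) left of the shelf: amber glass jar with a white screw cap, upright, 52 mm across the body and 80 mm tall, about 0.18 kg; origin at the centre of its underside, z up its axis
- place_a: an empty round black mat, 48 mm across and flat (under 1 mm, it does not hinder), on the shelf board; origin at its centre on the board's upper face. It is at any of the four places of the row
- place_b: the other empty mat, just like place_a, at another of the four places
- shelf: low fixed plywood shelf open above: board 110 mm deep (its x) and 380 mm wide (its y), upper face 60 mm above the bench; an end panel 12 mm thick at either end rises 12 mm above the board. Origin under its centre at bench height, x towards its back, y along the row. Four places lie in one row along y at x = 0, y = -120, -40, 40 and 120 mm (80 mm apart); two hold stock jars, two are empty
- stock_a: jar already in the row, to be left alone; same as jar_a: amber glass jar with a white screw cap, upright, 52 mm across the body and 80 mm tall, about 0.18 kg; origin at the centre of its underside, z up its axis
- stock_b: second jar already in the row, to be left alone; same as jar_a: amber glass jar with a white screw cap, upright, 52 mm across the body and 80 mm tall, about 0.18 kg; origin at the centre of its underside, z up its axis
- tall_bottle: bystander, standing on the bench among the jars: tall slim amber bottle with a white cap, 48 mm across, 140 mm tall; origin at the centre of its underside
- wide_jar: bystander, standing on the bench among the jars: wide low amber jar with a white cap, 70 mm across, 56 mm tall; origin at the centre of its underside
- steel_cup: bystander, standing on the bench in front of the shelf, on the robot's side: open stainless steel cup, 70 mm across the rim, 80 mm tall; origin at the centre of its underside
Things that resemble listed ones, but are neither listed nor needed, are in the scene too. What is shaped like the jar_b but green or pink is not meant.

How it is judged:
At the end, for the whole second after the job is handed in: Each of the two jars stands on the shelf board on a mat of its own, upright within about 7 degrees, its centre within 15 mm of the mat's centre (either jar on either mat), released and at rest (((horizontal distance between jar_a and place_a below 0.015 m and horizontal distance between jar_b and place_b below 0.015 m) or (horizontal distance between jar_a and place_b below 0.015 m and horizontal distance between jar_b and place_a below 0.015 m)) and z of jar_a in the frame of shelf between 0.056 and 0.066 m and angle between each of jar_a, jar_b's own z axis and vertical below 0.12 rad and linear speed of each of jar_a, jar_b below 0.03 m/s and contact force between each of jar_a, jar_b and the fingers below 0.1 N and z of jar_b in the frame of shelf between 0.056 and 0.066 m); the robot touches nothing.
It fails at once if a jar of the row already on the shelf was moved by more than 15 mm (distance of any of stock_a, stock_b from where it was at the start of the episode above 0.015 m).
It fails at once if the tall bottle, the wide jar or the steel cup was moved by more than 20 mm (distance of any of tall_bottle, wide_jar, steel_cup from where it was at the start of the episode above 0.02 m).
It fails at once if a jar was dropped: it fell free by more than about 10 mm (faster than 0.45 m/s with no finger touching it) ((linear speed of jar_a above 0.45 m/s and contact force between jar_a and the fingers below 0.01 N) or (linear speed of jar_b above 0.45 m/s and contact force between jar_b and the fingers below 0.01 N)).
It also fails if it takes over 58 s, if anything falls off the work surface, if the arm or the gripper's body presses on something with over 40 N, if the wrist force passes 120 N, or if a joint passes its speed limit or range.

ROBOT

A 6-joint arm with a two-finger parallel gripper is mounted at the origin on the work surface. World frame = base frame: x ahead of the robot, y to its left, z up, the work surface at z = 0. Lengths are in m, angles in rad, forces in N, time in s.
With the tool pointing down it reaches from about 0.15 to 0.775 m from the base axis. Payload 6.1 kg.
Tool frame: the origin (TCP) lies at the very end of the fingers, on their centre line; the grasp point (between the pads) lies 19 mm behind it; z points along the fingers, y is the line along which they close (so a half turn about z gives the same grasp; the last joint's range is limited). The gripper opens to 85 mm and grips with 20 to 120 N. Pads are 22 mm wide; open, the fingers measure 114 mm over their backs; the gripper's body (76 mm by 85 mm) begins 54 mm behind the grasp point. The pads swing forward as they close: fully open they stand 13 mm farther back than shut.
Start: joints at [1.224, 0.126, -0.04, 1.405, 0, 1.571], TCP at [0.178, 0.494, 0.199] pointing down, gripper open.
Joint ranges: [-2.72, 2.72], [-0.95, 1.95], [-1.27, 1.35], [-1.78, 2.02], [-1.46, 1.47], [-3.14, 3.14]. Speed limits (rad/s): [2.39, 2.39, 3.01, 3.14, 3.14, 3.14].

INTERFACE

Orientations are given as a unit quaternion [w, x, y, z].
In Python, from cell import get_state, get_image, sign_off gives the robot as it stands.
- The arm moves only by the tool play_rows, never from a script. Its argument "series" is a list of rows, each a list of 3 entries, a list of its own where there are three numbers: the shift along the tool's x, y, z in cm, then the turn about the tool's z in degrees, then the closure, from 0 (fully open) to 1 (shut). A call has 1 to 12 rows; each row shifts and turns the commanded pose from where the row before left it, along the tool's axes as they then stand; what a row does not reach is not made up. A row lasts 1/12 s, in which the tool goes at most 41.7 mm and 7.16 degrees, less where a joint would pass 70% of its speed; a pose out of reach is approached as far as the arm can. A call with a gripper value outside its range is refused whole. The fingers move at their own pace and stop on an object; the grip force is fixed at half the most. Time passes only in rows, so rows that do not move let the fingers close. It gives the time, the measured TCP pose, the force, the opening and the grip force at its end, in the units of the state.
- get_state(): the state, without advancing time (a new reading comes with each control period).
- get_image(name): name is "scene" or "top" or "wrist"; returns a dict with "image" (480x640x3 uint8, blue, green, red), "fx", "fy", "cx", "cy" (pixels), "rvec" (rotation vector, rad) and "tvec" (3), from world to camera coordinates, as OpenCV has them. Camera axes: x right, y down, z forward; pixel columns grow to the right and rows downward; lengths in m; the calibration is good to about 2 mm. The wrist camera is an equidistant fisheye: a pixel r from the principal point sees the ray r / f radians off the axis. A picture is of the moment at which its call begins. There is no depth.
- sign_off(): hands the job in; it is judged then, once.
The state is a dict: "clock": time; "joint_positions": joint angles; "joint_vel": joint speeds; "joint_torque": joint torques, N m; "tcp_pos": TCP position; "ee_rot": TCP orientation; "ft_force": force on the tool from outside, world axes, zero at the start; "ft_torque": the same for the moment, N m; "opening": opening from 0.0 (shut) to 1.0 (fully open); "grip_force": force on a finger pad.
Only numpy, scipy, OpenCV 4.12 (cv2) and the standard library are available. Lean on these libraries where they do the work, as an engineer would, in place of code of your own. Each camera call takes 0.05 s, during which the arm holds its last target. There are 200 camera calls.

## Working session

There is one attempt and no reset: what is moved stays moved. The work goes in short steps, Python scripts to look and compute and a tool call to move; the robot and the scene stay as the last step left them, time stands still between calls to the robot, and variables do not carry over. Pictures are saved under pics/ and viewed, at most 10 in all, crops included, and the job is handed in when it is done.

Besides the shell and the picture viewer there is one more tool, called after "Request:" as name(argument=value, ...), one argument or row to a line, values as JSON. play_rows: Moves the arm, as the interface text tells. Its arguments: {"type":"object","properties":{"series":{"type":"array"}},"required":["series"]}

```bash
mkdir -p pics; cat > h.py <<'E'
import numpy as np, cv2
from cell import get_state, get_image
def grab(n,f):
    d=get_image(n); cv2.imwrite(f,d["image"]); np.save(f+'.npy',{k:v for k,v in d.items() if k!='image'},allow_pickle=True); return d
def ray(d,u,v,z,fish=False):
    R=cv2.Rodrigues(np.array(d["rvec"],float))[0]; t=np.array(d["tvec"],float).ravel()
    x=(u-d["cx"])/d["fx"]; y=(v-d["cy"])/d["fy"]
    if fish:
        r=np.hypot(x,y); s=np.sin(r)/r if r>0 else 1; k=np.array([x*s,y*s,np.cos(r)])
    else: k=np.array([x,y,1.])
    c=-R.T@t; w=R.T@k; return c+w*(z-c[2])/w[2]
def proj(d,p,fish=False):
    R=cv2.Rodrigues(np.array(d["rvec"],float))[0]; q=R@np.array(p,float)+np.array(d["tvec"],float).ravel()
    if fish:
        th=np.arctan2(np.hypot(q[0],q[1]),q[2]); s=th/np.hypot(q[0],q[1]); a=q[:2]*s
    else: a=q[:2]/q[2]
    return np.array([a[0]*d["fx"]+d["cx"],a[1]*d["fy"]+d["cy"]])
def load(f): return np.load(f+'.npy',allow_pickle=True).item()
E
python3 - <<'E'
from h import *
for n in ("top","scene"):
    d=grab(n,f"pics/{n}.png"); R=cv2.Rodrigues(np.array(d["rvec"],float))[0]; print(n,d["fx"],-R.T@np.array(d["tvec"]).ravel(),R.round(2).tolist())
print(get_state())
E
```

```text
top 459.75105718612696 [0.4148403  0.01268563 0.96121324] [[0.02, -1.0, -0.0], [-0.99, -0.01, -0.15], [0.15, 0.01, -0.99]]
scene 467.5769685801739 [ 1.1395931  -0.02492292  0.99395949] [[0.03, 1.0, 0.0], [0.84, -0.02, -0.54], [-0.54, 0.02, -0.84]]
{'clock': 0.1, 'joint_positions': array([ 1.22399147e+00,  1.26327163e-01, -4.04800605e-02,  1.40540993e+00,
        1.59136830e-05,  1.57079102e+00]), 'joint_vel': array([-1.09723993e-04, -2.09005714e-03,  9.46214203e-04, -2.47012705e-04,
        1.97671048e-03, -3.13606507e-05]), 'joint_torque': array([-2.60009430e-03, -4.36907816e+01,  3.53602231e+01,  1.37847688e-02,
       -9.13036934e-05,  1.56446568e-06]), 'tcp_pos': array([0.17830165, 0.49336294, 0.19861479]), 'ee_rot': array([-1.30410624e-04,  1.72532091e-01,  9.85003641e-01, -6.98387961e-04]), 'ft_force': array([0.55301116, 0.1638957 , 0.766669  ]), 'ft_torque': array([ 0.00925584, -0.04835962,  0.00652242]), 'grip_force': 0.0, 'opening': 1.0049333193232852}
```

View pics/top.png

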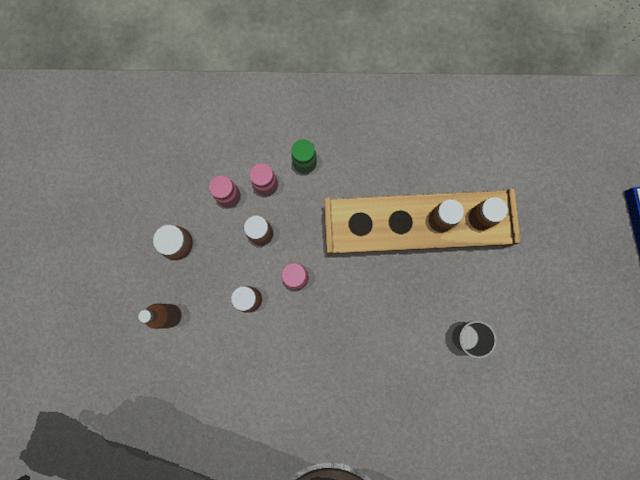

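View pics/scene.png

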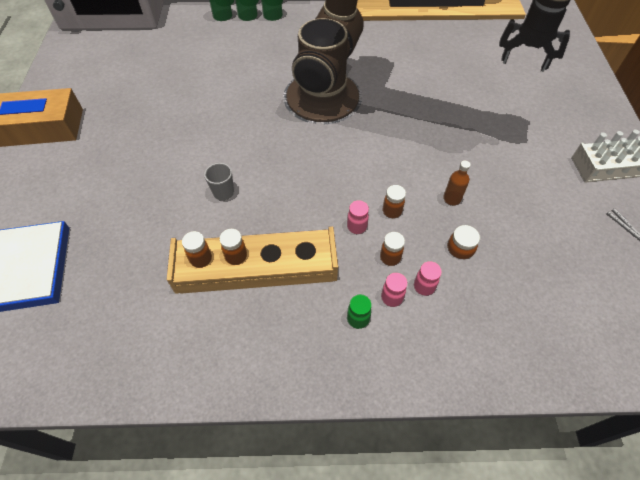

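Top: the amber jars with white caps are at (257,228) and (244,299). Pink ones are at (224,190), (263,178) and (294,277), green at (303,153), the wide jar at (170,242) and the tall bottle at (155,316). The first two fit jar_a and jar_b: right colour, right size. The empty mats are at (360,224) and (400,222), with the stock jars to their right. I'll confirm this in an enlarged crop.

```bash
python3 - <<'E'
from h import *
im=cv2.imread("pics/top.png")[120:340,130:430]; 
cv2.imwrite("pics/c1.png",cv2.resize(im,None,fx=2.6,fy=2.6,interpolation=cv2.INTER_CUBIC))
d=load("pics/top.png"); s=load("pics/scene.png")
for n,u,v,z in [("j1cap",256.5,227.5,.08),("j2cap",243.5,298.5,.08),("pinkcap",293.5,275,.08),("matL",360.5,223.5,.06),("matR",400.5,222,.06),("bottle",145,316,.14),("wide",169,241,.056),("pink2",222,187,.08),("pink3",262,174,.08),("green",303,149,.08),("stock1",451.5,211.5,.14),("stock2",495,209,.14),("cup",478,338,.08)]:
    print(n,ray(d,u,v,z).round(3))
for n,u,v,z in [("j1",393.5,241,.08),("j2",395.5,193,.08),("mL",305.5,250.5,.06),("mR",270.5,253,.06)]: print('scene',n,ray(s,u,v,z).round(3))
E
```

```text
j1cap [0.577 0.15  0.08 ]
j2cap [0.439 0.17  0.08 ]
pinkcap [0.485 0.076 0.08 ]
matL [ 0.592 -0.054  0.06 ]
matR [ 0.596 -0.133  0.06 ]
bottle [0.404 0.332 0.14 ]
wide [0.551 0.328 0.056]
pink2 [0.657 0.222 0.08 ]
pink3 [0.685 0.144 0.08 ]
green [0.738 0.063 0.08 ]
stock1 [ 0.601 -0.214  0.14 ]
stock2 [ 0.606 -0.293  0.14 ]
cup [ 0.372 -0.273  0.08 ]
scene j1 [0.581 0.152 0.08 ]
scene j2 [0.443 0.171 0.08 ]
scene mL [ 0.59  -0.051  0.06 ]
scene mR [ 0.594 -0.132  0.06 ]
```

View pics/c1.png

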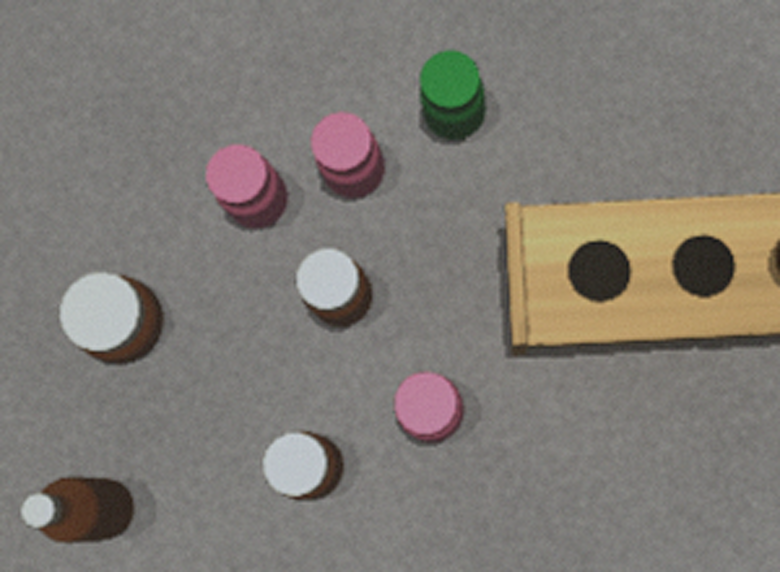

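Confirmed: the two jars with amber bodies and white caps stand at about (0.579, 0.151) and (0.441, 0.170). The mats are at about (0.591, -0.052) and (0.595, -0.132). I'll turn the tool so that its closing line runs along shelf x, then go above the nearer jar.

Request:
play_rows(
  series=[
    [[0,0,0],6.7,0],
    [[0,0,0],6.7,0],
    [[0,0,0],6.7,0],
    [[0,0,0],6.7,0],
    [[0,0,0],6.7,0],
    [[0,0,0],6.7,0],
    [[0,0,0],6.7,0],
    [[0,0,0],6.7,0],
    [[0,0,0],6.7,0],
    [[0,0,0],6.7,0],
    [[0,0,0],0,0],
  ],
)

```text
clock: 1.02
tcp_pos: [0.1784, 0.4935, 0.1989]
ee_rot: [0.0, 0.689, 0.725, -0.0]
ft_force: [0.7, 0.3, -0.6]
opening: 0.998
grip_force: 0.0
```

Request:
play_rows(
  series=[
    [[-2.8,2,0],0,0],
    [[-2.8,2,0],0,0],
    [[-2.8,2,0],0,0],
    [[-2.8,2,0],0,0],
    [[-2.8,2,0],0,0],
    [[-2.8,2,0],0,0],
    [[-2.8,2,0],0,0],
    [[-2.8,2,0],0,0],
    [[-2.8,2,0],0,0],
    [[-2.8,2,0],0,0],
    [[-2.8,2,0],0,0],
    [[-2.8,2,0],0,0],
  ],
)

```text
clock: 2.02
tcp_pos: [0.4371, 0.1697, 0.1992]
ee_rot: [-0.0, 0.686, 0.727, -0.0]
ft_force: [0.6, 0.5, -0.5]
opening: 1.002
grip_force: 0.0
```

Request:
play_rows(
  series=[
    [[0,0,0],0,0],
    [[0,0,0],0,0],
  ],
)

```text
clock: 2.18
tcp_pos: [0.437, 0.1699, 0.1989]
ee_rot: [-0.0, 0.688, 0.726, -0.0]
ft_force: [-0.0, 0.5, 0.4]
opening: 1.0
grip_force: 0.0
```

```bash
cat >> h.py <<'E'
from scipy.spatial.transform import Rotation as Ro
def delta(p):
    s=get_state(); q=s["ee_rot"]; R=Ro.from_quat([q[1],q[2],q[3],q[0]]).as_matrix()
    print('tcp',s["tcp_pos"].round(4),'yaw_y',np.degrees(np.arctan2(R[1,1],R[0,1])).round(2),'tilt',np.degrees(np.arccos(-R[2,2])).round(2),'open',round(s["opening"],3),'grip',s["grip_force"],'F',s["ft_force"].round(1),'t',s["clock"])
    print('delta cm',(R.T@(np.array(p)-s["tcp_pos"])*100).round(2))
E
python3 - <<'E'
from h import *
delta([.441,.170,.02]); d=grab("wrist","pics/w1.png")
for p in [(.441,.17,.08),(.579,.151,.08)]: print(proj(d,p,True))
E
```

```text
tcp [0.437  0.1699 0.1989] yaw_y 3.08 tilt 0.05 open 1.0 grip 0.0 F [-0.   0.5  0.4] t 2.1833
delta cm [-1.000e-02  4.200e-01  1.789e+01]
[322.42143248 224.71691306]
[475.69330637 254.69935107]
```

View pics/w1.png

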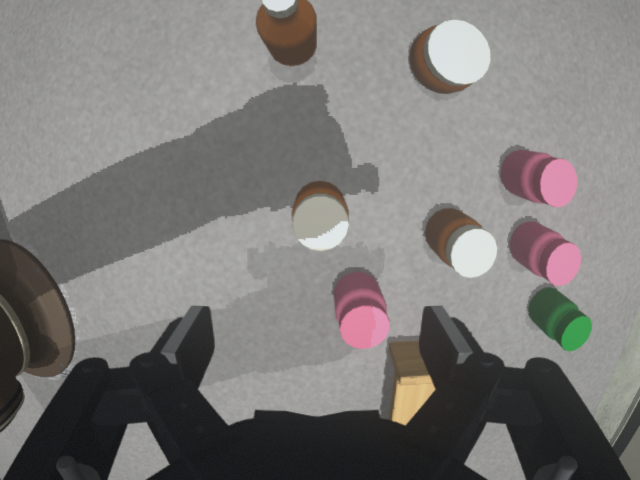

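Wrist: below me is an amber jar with a white cap, half in shadow, cap centre about (320.5, 222). The other jar's cap is at (473, 251).

```bash
python3 - <<'E'
from h import *
d=load("pics/w1.png")
print(ray(d,320.5,222,.08,True),ray(d,473,251,.08,True)); delta([.440,.171,.02])
E
```

```text
[0.43930845 0.17219036 0.08      ] [0.57562702 0.1543058  0.08      ]
tcp [0.4364 0.1708 0.199 ] yaw_y 3.15 tilt 0.06 open 1.0 grip 0.0 F [-0.8 -1.1  0.3] t 2.2333
delta cm [-1.00e-02  3.80e-01  1.79e+01]
```

Request:
play_rows(
  series=[
    [[0.05,0.35,2],0,0],
    [[0,0,2],0,0],
    [[0,0,2],0,0],
    [[0,0,2],0,0],
    [[0,0,2],0,0],
    [[0,0,2],0,0],
    [[0,0,2],0,0],
    [[0,0,1.5],0,0],
    [[0,0,1.4],0,0],
    [[0,0,1],0,0],
    [[0,0,0],0,0],
    [[0,0,0],0,0],
  ],
)

```text
clock: 3.23
tcp_pos: [0.4392, 0.1726, 0.0202]
ee_rot: [-0.0, 0.687, 0.727, -0.0]
ft_force: [0.0, 1.5, 0.8]
opening: 0.999
grip_force: 0.0
```

Request:
play_rows(
  series=[
    [[0,0,0],0,1],
    [[0,0,0],0,1],
    [[0,0,0],0,1],
    [[0,0,0],0,1],
    [[0,0,0],0,1],
    [[0,0,0],0,1],
    [[0,0,0],0,1],
    [[0,0,0],0,1],
    [[0,0,0],0,1],
    [[0,0,0],0,1],
  ],
)

```text
clock: 4.07
tcp_pos: [0.4405, 0.1723, 0.0215]
ee_rot: [0.0, 0.688, 0.726, 0.001]
ft_force: [-1.4, 0.0, 5.4]
opening: 0.528
grip_force: 60.5
```

Request:
play_rows(
  series=[
    [[0,0,-0.5],0,1],
    [[0,0,-1],0,1],
    [[0,0,-2],0,1],
    [[0,0,-2],0,1],
    [[0,0,-2],0,1],
    [[0,0,-2],0,1],
    [[0,0,-2],0,1],
    [[0,0,-2],0,1],
    [[0,0,-1],0,1],
    [[0,0,-0.5],0,1],
    [[0,0,0],0,1],
  ],
)

```text
clock: 4.98
tcp_pos: [0.4404, 0.1722, 0.1713]
ee_rot: [0.0, 0.688, 0.726, 0.001]
ft_force: [0.3, 0.3, -2.0]
opening: 0.524
grip_force: 61.5
```

```bash
python3 - <<'E'
from h import *
delta([.595,-.132,.17]); grab("wrist","pics/w2.png")
E
```

```text
tcp [0.4404 0.1722 0.1713] yaw_y 3.12 tilt 0.1 open 0.524 grip 61.541008176827745 F [ 0.3  0.3 -2. ] t 4.9833
delta cm [-31.21  13.78   0.14]
```

View pics/w2.png

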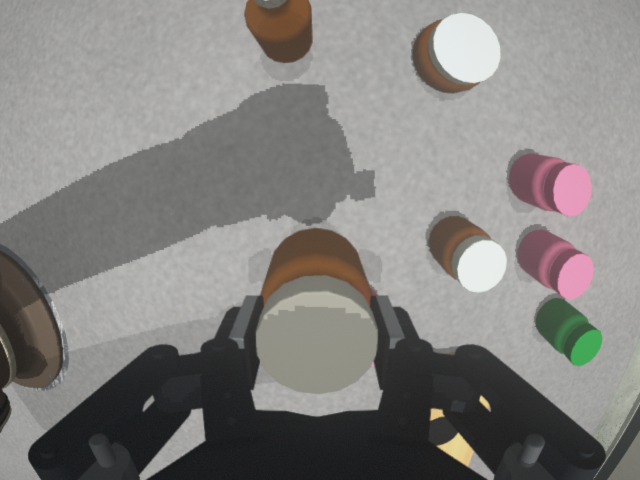

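The jar is held upright between the pads, cap centre about (317, 335). I'll carry it at height towards the right-hand mat, and check where it sits in the hand.

Request:
play_rows(
  series=[
    [[-1.4,0.6,0],0,1],
    [[-2.7,1.2,0],0,1],
    [[-2.7,1.2,0],0,1],
    [[-2.7,1.2,0],0,1],
    [[-2.7,1.2,0],0,1],
    [[-2.7,1.2,0],0,1],
    [[-2.7,1.2,0],0,1],
    [[-2.7,1.2,0],0,1],
    [[-2.7,1.2,0],0,1],
    [[-2.7,1.2,0],0,1],
    [[-2.7,1.2,0],0,1],
    [[-1.4,0.6,0],0,1],
  ],
)

```text
clock: 6.03
tcp_pos: [0.5883, -0.121, 0.168]
ee_rot: [-0.001, 0.688, 0.725, -0.001]
ft_force: [0.2, 0.6, -2.3]
opening: 0.526
grip_force: 61.7
```

Request:
play_rows(
  series=[
    [[-1,0.4,0],0,1],
    [[-0.4,0.2,0],0,1],
    [[0,0,0],0,1],
  ],
)

```text
clock: 6.28
tcp_pos: [0.5945, -0.132, 0.1694]
ee_rot: [-0.001, 0.688, 0.726, -0.0]
ft_force: [-0.2, 0.1, -2.0]
opening: 0.525
grip_force: 61.7
```

```bash
python3 - <<'E'
from h import *
print('cap at pickup',ray(load("pics/w2.png"),317,335,.23,True))
delta([.595,-.132,.083])
a=grab("wrist","pics/w3.png")["image"]; grab("top","pics/t3.png"); s=grab("scene","pics/s3.png")["image"]
c=cv2.resize(s[190:310,150:350],(600,360),interpolation=cv2.INTER_CUBIC)
b=cv2.resize(a,(320,240)); o=np.zeros((600,640,3),np.uint8); o[:360,:600]=c; o[360:600,:320]=b; cv2.imwrite("pics/c3.png",o)
E
```

```text
cap at pickup [0.43955506 0.17611957 0.23      ]
tcp [ 0.5945 -0.132   0.1694] yaw_y 3.1 tilt 0.09 open 0.525 grip 61.688037700005225 F [-0.2  0.1 -2. ] t 6.2833
delta cm [-0.    0.06  8.64]
```

View pics/c3.png

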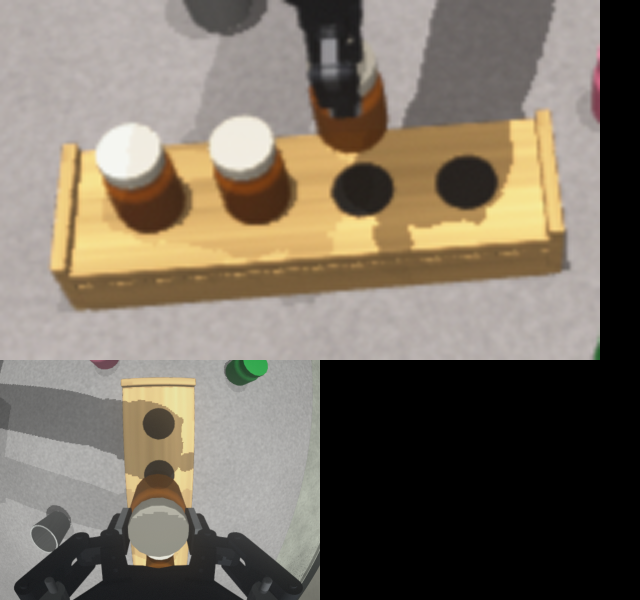

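The composite shows the jar hanging above the third place (scene crop mat at (363,190)), next to the stock jar at about (250,170) and clear of it. The left mat is free. Lowering now.

Request:
play_rows(
  series=[
    [[-0.1,0,1],0,1],
    [[0,0,1.5],0,1],
    [[0,0,1.5],0,1],
    [[0,0,1.5],0,1],
    [[0,0,1],0,1],
    [[0,0,0.7],0,1],
    [[0,0,0.5],0,1],
    [[0,0,0.4],0,1],
    [[0,0,0.3],0,1],
    [[0,0,0.1],0,1],
    [[0,0,0],0,1],
    [[0,0,0],0,1],
  ],
)

```text
clock: 7.43
tcp_pos: [0.595, -0.1331, 0.0857]
ee_rot: [0.0, 0.688, 0.726, 0.0]
ft_force: [0.8, -1.1, -1.9]
opening: 0.528
grip_force: 61.7
```

```bash
python3 - <<'E'
from h import *
print('matL by wrist',ray(load("pics/w3.png"),318,126,.06,True)); delta([.595,-.133,.0815])
E
```

```text
matL by wrist [ 0.59043639 -0.0528589   0.06      ]
tcp [ 0.595  -0.1331  0.0857] yaw_y 3.12 tilt 0.04 open 0.528 grip 61.694018490561575 F [ 0.8 -1.1 -1.9] t 7.4333
delta cm [ 0.01 -0.    0.42]
```

Mat L agrees. Next, down the last few millimetres until the force shows contact.

Request:
play_rows(
  series=[
    [[0,0,0.1],0,1],
    [[0,0,0.1],0,1],
    [[0,0,0.1],0,1],
    [[0,0,0.05],0,1],
    [[0,0,0],0,1],
    [[0,0,0],0,1],
  ],
)

```text
clock: 7.93
tcp_pos: [0.5947, -0.133, 0.0818]
ee_rot: [-0.0, 0.688, 0.726, -0.0]
ft_force: [0.6, 0.7, -1.2]
opening: 0.526
grip_force: 61.7
```

Request:
play_rows(
  series=[
    [[0,0,0.1],0,1],
    [[0,0,0],0,1],
    [[0,0,0],0,1],
  ],
)

```text
clock: 8.18
tcp_pos: [0.5948, -0.1331, 0.0815]
ee_rot: [0.0, 0.688, 0.726, 0.0]
ft_force: [-1.8, 0.0, 4.4]
opening: 0.527
grip_force: 62.0
```

Contact made. Releasing, then backing straight up.

Request:
play_rows(
  series=[
    [[0,0,0],0,0.4],
    [[0,0,0],0,0.35],
    [[0,0,0],0,0.25],
    [[0,0,0],0,0.1],
    [[0,0,0],0,0],
    [[0,0,0],0,0],
    [[0,0,0],0,0],
    [[0,0,0],0,0],
  ],
)

```text
clock: 8.85
tcp_pos: [0.5948, -0.133, 0.0807]
ee_rot: [-0.0, 0.688, 0.726, -0.0]
ft_force: [-0.6, -0.1, -0.6]
opening: 1.001
grip_force: 0.0
```

Request:
play_rows(
  series=[
    [[0,0,-0.5],0,0],
    [[0,0,-1],0,0],
    [[0,0,-2],0,0],
    [[0,0,-2],0,0],
    [[0,0,-2],0,0],
    [[0,0,-2],0,0],
    [[0,0,-2],0,0],
    [[0,0,-0.5],0,0],
    [[0,0,0],0,0],
  ],
)

```text
clock: 9.6
tcp_pos: [0.5958, -0.1332, 0.2033]
ee_rot: [0.002, 0.688, 0.726, 0.001]
ft_force: [-0.2, 0.7, 0.4]
opening: 1.0
grip_force: 0.0
```

```bash
python3 - <<'E'
from h import *
delta([.577,.153,.2])
E
```

```text
tcp [ 0.5958 -0.1332  0.2033] yaw_y 3.13 tilt 0.24 open 1.0 grip 0.0 F [-0.2  0.7  0.4] t 9.6
delta cm [28.68 -0.32  0.3 ]
```

Request:
play_rows(
  series=[
    [[1.3,0,0],0,0],
    [[2.6,0,0],0,0],
    [[2.6,0,0],0,0],
    [[2.6,0,0],0,0],
    [[2.6,0,0],0,0],
    [[2.6,0,0],0,0],
    [[2.6,0,0],0,0],
    [[2.6,0,0],0,0],
    [[2.6,0,0],0,0],
    [[2.6,0,0],0,0],
    [[2.6,-0.2,0],0,0],
    [[1.3,0,0],0,0],
  ],
)

```text
clock: 10.6
tcp_pos: [0.5755, 0.1555, 0.199]
ee_rot: [-0.001, 0.687, 0.727, -0.001]
ft_force: [0.8, -0.1, 0.5]
opening: 1.004
grip_force: 0.0
```

Request:
play_rows(
  series=[
    [[0,0,0],0,0],
    [[0,0,0],0,0],
  ],
)

```text
clock: 10.77
tcp_pos: [0.5765, 0.153, 0.1997]
ee_rot: [-0.0, 0.687, 0.727, -0.001]
ft_force: [0.1, -0.2, 0.7]
opening: 1.001
grip_force: 0.0
```

```bash
python3 - <<'E'
from h import *
delta([.578,.153,.02]); grab("wrist","pics/w4.png"); grab("top","pics/t4.png")
a=cv2.imread("pics/w4.png"); b=cv2.imread("pics/t4.png")
o=np.zeros((600,640,3),np.uint8); o[:320]=a[100:420]; o[320:590,:630]=cv2.resize(b[180:270,320:530],None,fx=3,fy=3); cv2.imwrite("pics/c4.png",o)
E
```

```text
tcp [0.5765 0.153  0.1997] yaw_y 3.22 tilt 0.1 open 1.001 grip 0.0 F [ 0.1 -0.2  0.7] t 10.7667
delta cm [1.000e-02 1.800e-01 1.797e+01]
```

View pics/c4.png

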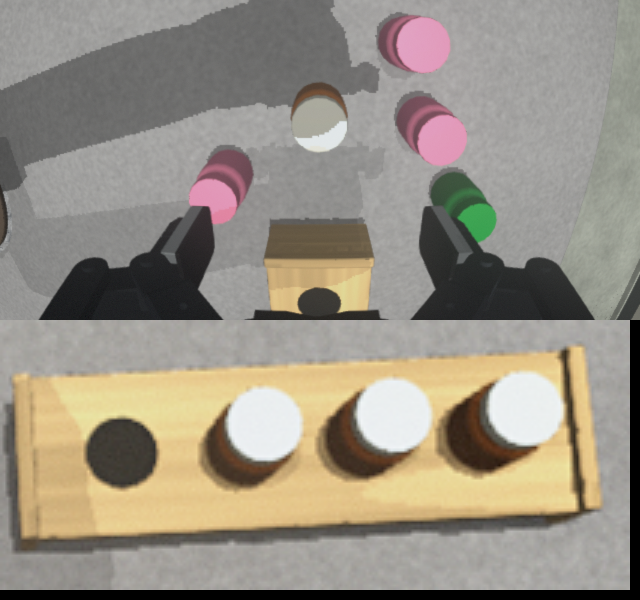

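The first jar stands in line in the row, cap at crop (264,424), which is top (408,214.7). Below me is the second amber jar with its white cap at wrist (319.5, 223).

```bash
python3 - <<'E'
from h import *
print('placed',ray(load("pics/t4.png"),408,214.7,.14),'j1',ray(load("pics/w4.png"),319.5,223,.08,True))
E
```

```text
placed [ 0.59340996 -0.13422918  0.14      ] j1 [0.57793385 0.15406646 0.08      ]
```

Request:
play_rows(
  series=[
    [[0,0.1,2],0,0],
    [[0,0,2],0,0],
    [[0,0,2],0,0],
    [[0,0,2],0,0],
    [[0,0,2],0,0],
    [[0,0,2],0,0],
    [[0,0,1],0,0],
    [[0,0,0],0,0],
  ],
)

```text
clock: 11.53
tcp_pos: [0.5766, 0.1509, 0.0682]
ee_rot: [-0.001, 0.688, 0.726, -0.002]
ft_force: [-0.0, -0.0, 0.5]
opening: 0.999
grip_force: 0.0
```

Request:
play_rows(
  series=[
    [[0.1,0.1,1.5],0,0],
    [[0,0,1.5],0,0],
    [[0,0,1.2],0,0],
    [[0,0,0.6],0,0],
    [[0,0,0],0,0],
    [[0,0,0],0,0],
  ],
)

```text
clock: 12.03
tcp_pos: [0.5793, 0.1535, 0.0233]
ee_rot: [0.0, 0.688, 0.726, 0.0]
ft_force: [-0.0, 0.1, 0.5]
opening: 1.0
grip_force: 0.0
```

Request:
play_rows(
  series=[
    [[0,0,0],0,1],
    [[0,0,0],0,1],
    [[0,0,0],0,1],
    [[0,0,0],0,1],
    [[0,0,0],0,1],
    [[0,0,0],0,1],
    [[0,0,0],0,1],
    [[0,0,0],0,1],
    [[0,0,0],0,1],
    [[0,0,0],0,1],
  ],
)

```text
clock: 12.87
tcp_pos: [0.5795, 0.1538, 0.0239]
ee_rot: [0.0, 0.687, 0.726, 0.001]
ft_force: [-1.6, -1.2, 4.8]
opening: 0.528
grip_force: 60.9
```

Request:
play_rows(
  series=[
    [[0,0,-0.5],0,1],
    [[0,0,-1],0,1],
    [[0,0,-2],0,1],
    [[0,0,-2],0,1],
    [[0,0,-2],0,1],
    [[0,0,-2],0,1],
    [[0,0,-2],0,1],
    [[0,0,-2],0,1],
    [[0,0,-1],0,1],
    [[0,0,-0.5],0,1],
    [[0,0,0],0,1],
  ],
)

```text
clock: 13.78
tcp_pos: [0.5796, 0.1537, 0.1738]
ee_rot: [0.0, 0.688, 0.726, 0.001]
ft_force: [-0.7, 0.4, -2.3]
opening: 0.524
grip_force: 61.6
```

```bash
python3 - <<'E'
from h import *
delta([.591,-.053,.17])
E
```

```text
tcp [0.5796 0.1537 0.1738] yaw_y 3.13 tilt 0.09 open 0.524 grip 61.575833559036255 F [-0.7  0.4 -2.3] t 13.7833
delta cm [-2.07e+01  1.00e-02  3.70e-01]
```

Request:
play_rows(
  series=[
    [[-0.8,0,0],0,1],
    [[-2,0,0],0,1],
    [[-2,0,0],0,1],
    [[-2,0,0],0,1],
    [[-2,0,0],0,1],
    [[-2,0,0],0,1],
    [[-2,0,0],0,1],
    [[-2,0,0],0,1],
    [[-2,0,0],0,1],
    [[-2,0,0],0,1],
    [[-1.2,0,0],0,1],
    [[-0.6,0,0],0,1],
  ],
)

```text
clock: 14.78
tcp_pos: [0.5896, -0.0539, 0.1714]
ee_rot: [-0.001, 0.688, 0.725, -0.001]
ft_force: [-0.5, 0.7, -2.3]
opening: 0.525
grip_force: 61.6
```

Request:
play_rows(
  series=[
    [[0,0,0.5],0,1],
    [[0,0,1],0,1],
    [[0,0,1.5],0,1],
    [[0,0,1.5],0,1],
    [[0,0,1.5],0,1],
    [[0,0,1],0,1],
    [[0,0,0.6],0,1],
    [[0,0,0.4],0,1],
    [[0,0,0.2],0,1],
    [[0,0,0],0,1],
    [[0,0,0],0,1],
  ],
)

```text
clock: 15.7
tcp_pos: [0.5908, -0.052, 0.0914]
ee_rot: [0.0, 0.687, 0.726, 0.0]
ft_force: [-0.5, -0.6, -2.2]
opening: 0.523
grip_force: 61.6
```

```bash
python3 - <<'E'
from h import *
delta([.591,-.052,.0839])
E
```

```text
tcp [ 0.5908 -0.052   0.0914] yaw_y 3.14 tilt 0.06 open 0.523 grip 61.6027307510376 F [-0.5 -0.6 -2.2] t 15.7
delta cm [0.   0.02 0.75]
```

Request:
play_rows(
  series=[
    [[0,0,0.2],0,1],
    [[0,0,0.2],0,1],
    [[0,0,0.1],0,1],
    [[0,0,0.1],0,1],
    [[0,0,0.05],0,1],
    [[0,0,0],0,1],
    [[0,0,0],0,1],
  ],
)

```text
clock: 16.28
tcp_pos: [0.5904, -0.0521, 0.0843]
ee_rot: [0.0, 0.688, 0.726, -0.0]
ft_force: [0.2, 0.8, -2.4]
opening: 0.525
grip_force: 61.6
```

Request:
play_rows(
  series=[
    [[0,0,0.1],0,1],
    [[0,0,0],0,1],
    [[0,0,0],0,1],
  ],
)

```text
clock: 16.53
tcp_pos: [0.5905, -0.0521, 0.0839]
ee_rot: [0.0, 0.688, 0.726, 0.0]
ft_force: [-1.1, 0.3, 3.4]
opening: 0.522
grip_force: 61.9
```

Contact. Release and back away upwards.

Request:
play_rows(
  series=[
    [[0,0,0],0,0.4],
    [[0,0,0],0,0.35],
    [[0,0,0],0,0.25],
    [[0,0,0],0,0.1],
    [[0,0,0],0,0],
    [[0,0,0],0,0],
    [[0,0,0],0,0],
    [[0,0,0],0,0],
  ],
)

```text
clock: 17.2
tcp_pos: [0.5903, -0.0521, 0.0833]
ee_rot: [-0.0, 0.688, 0.726, -0.0]
ft_force: [-0.2, 0.1, -0.8]
opening: 0.998
grip_force: 0.0
```

Request:
play_rows(
  series=[
    [[0,0,-0.5],0,0],
    [[0,0,-1],0,0],
    [[0,0,-2],0,0],
    [[0,0,-2],0,0],
    [[0,0,-2],0,0],
    [[0,0,-2],0,0],
    [[0,0,-2],0,0],
    [[0,0,-1.5],0,0],
    [[0,0,0],0,0],
  ],
)

```text
clock: 17.95
tcp_pos: [0.5919, -0.0522, 0.218]
ee_rot: [0.003, 0.688, 0.726, 0.002]
ft_force: [-0.5, -0.7, 0.3]
opening: 1.0
grip_force: 0.0
```

Request:
play_rows(
  series=[
    [[0,-1,0],0,0],
    [[0,-2.5,0],0,0],
    [[0,-2.5,0],0,0],
    [[0,-2.5,0],0,0],
    [[0,-2.5,0],0,0],
    [[0,-2.5,0],0,0],
    [[0,-2.5,0],0,0],
    [[0,-2.5,0],0,0],
    [[0,-2.5,0],0,0],
    [[0,-1,0],0,0],
    [[0,0,0],0,0],
    [[0,0,0],0,0],
  ],
)

```text
clock: 18.95
tcp_pos: [0.3711, -0.0642, 0.2134]
ee_rot: [0.001, 0.688, 0.726, 0.0]
ft_force: [0.1, -0.8, 0.2]
opening: 1.001
grip_force: 0.0
```

```bash
python3 - <<'E'
from h import *
delta([0,0,0]); grab("top","pics/t5.png"); grab("scene","pics/s5.png")
b=cv2.imread("pics/t5.png"); s=cv2.imread("pics/s5.png")
o=np.zeros((600,640,3),np.uint8); o[:270,:630]=cv2.resize(b[180:270,320:530],None,fx=3,fy=3); o[280:580,:630]=cv2.resize(s[210:310,150:360],None,fx=3,fy=3); cv2.imwrite("pics/c5.png",o)
E
```

```text
tcp [ 0.3711 -0.0642  0.2134] yaw_y 3.11 tilt 0.08 open 1.001 grip 0.0 F [ 0.1 -0.8  0.2] t 18.95
delta cm [  8.43 -36.73  21.29]
```

View pics/c5.png

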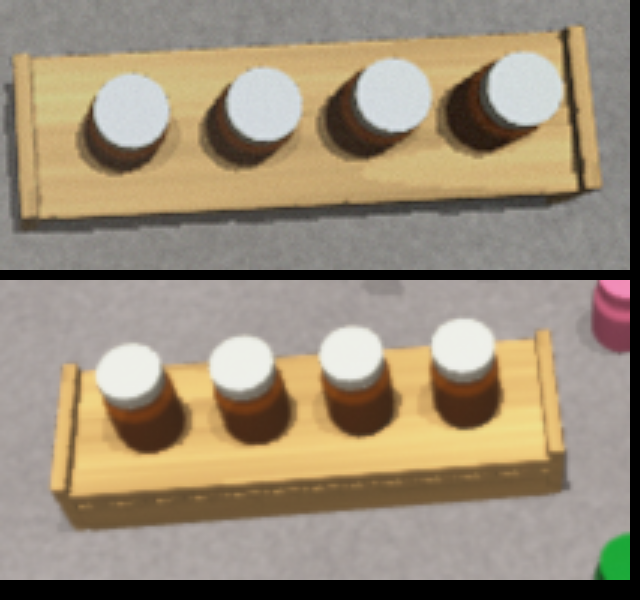

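All four jars stand upright in an even, straight row (top-crop caps at (132,112), (264,106), (393,96) and (523,91)). The gripper is open and clear of everything, so I'm handing in.

```bash
python3 -c "
from cell import sign_off
print(sign_off())"
```

```text
the job is handed in; nothing more can be done
None
```

Both jars stand upright and released on their own mats, the first about 3 mm off centre by measurement and the second in line with the row by eye. The row is complete, nothing else was touched, and the job was handed in at about 19 s of the 58 s allowed.

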